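# Level the riser shelf with a spirit level

### The arm

A 6-joint arm with a two-finger parallel gripper is mounted at the origin on the work surface. World frame = base frame: x ahead of the robot, y to its left, z up, the work surface at z = 0. Lengths are in m, angles in degrees, forces in N, time in s.
With the tool pointing down it reaches from about 0.35 to 0.875 m from the base axis. Payload 4.2 kg.
Tool frame: the origin (TCP) lies on the centre line of the jaws, within the pads' length; the fingertips stand 19 mm ahead of it and the grasp point (between the pads) is the TCP; z points along the fingers, y is the line along which they close (so a half turn about z gives the same grasp; the last joint's range is limited). The gripper opens to 87 mm and grips with 3 to 60 N. Pads are 19 mm wide; open, the fingers measure 117 mm over their backs; the gripper's body (75 mm by 190 mm) begins 51 mm behind the grasp point.
Start: joints at [-48.896, 22.042, 0.453, 0, -68.411, -14.817], TCP at [0.277, -0.56, 0.242] pointing down, gripper open.
Joint ranges: [-179.83, 179.83], [-69.29, 118.12], [-61.27, 80.66], [-181.25, 117.63], [-171.15, -9.14], [-177.46, 177.46]. Speed limits (degrees/s): [159.86, 159.86, 180, 180, 180, 180].

### API

Orientations are given as a 3x3 rotation matrix whose columns are the frame's x, y, z axes.
In Python, from station import sense, capture, finish_job, search_frame, masks_of gives the robot as it stands.
- The arm moves only by the tool drive_tool, never from a script. Its argument "rows" is a list of rows, each a list of 7 numbers: the opening in per cent of the stroke, from 0 (shut) to 100 (fully open), then the shift along the world's x, y, z in mm, then the turn, a rotation vector about the world's x, y, z in rad. In form: [[fingers, dx, dy, dz, wx, wy, wz], ...]. A call has 1 to 5 rows; each row shifts and turns the commanded pose from where the row before left it; what a row does not reach is not made up. A row lasts 1/12 s, in which the tool goes at most 41.7 mm and 7.16 degrees, less where a joint would pass 70% of its speed; a pose out of reach is approached as far as the arm can. A call is refused whole if a number of a shift passes 41.7 or a number of a turn 0.125, either way. A call with a gripper value outside its range is refused whole. The fingers move at their own pace and stop on an object; the grip force is fixed at half the most. Time passes only in rows, so rows that do not move let the fingers close. It gives the time, the measured TCP pose, the force, the opening and the grip force at its end, in the units of the state.
- sense(): the state, without advancing time (a new reading comes with each control period).
- capture(name): name is "scene" or "top"; returns a dict with "frame" (420x560x3 uint8, red, green, blue), "z_map" (420x560 float32, m along the optical axis (not along the pixel's ray), 0 where there is no reading), "fx", "fy", "cx", "cy" (pixels), "R" (3x3) and "t" (3): a world point X has camera coordinates R X + t. Camera axes: x right, y down, z forward; pixel columns grow to the right and rows downward; lengths in m; the calibration is good to about 2 mm. A picture is of the moment at which its call begins.
- finish_job(): hands the job in; it is judged then, once.
Trained networks look in a picture, given as the dict that the camera call returned (one of the last four; its "shot" number tells which), for a name from the list of things; names that differ only in an ending like _2 or _b are one class to them, and where a whole thing is asked for, a point or a joint stands for the part that bears it (a point fixed in the world has none). Each returns a list of dicts, best first, with "p" (0 to 1); they miss things now and then, are a little off and sometimes report something else, mostly with a low value. They report only what shows in the picture. A call takes as long as a camera call. They do not tell look-alikes from the thing itself.
- search_frame(label, picture): "xy" ([column, row] in pixels, amid what is visible of it).
- masks_of(label, picture): "region" (420x560 bool, what is visible of it) and "xy" ([column, row] in pixels, amid what is visible of it).
The state is a dict: "time_s": time; "joints": joint angles; "joint_velocities": joint speeds; "effort": joint torques, N m; "tcp_pos": TCP position; "ee_rot": TCP orientation; "wrist_force": force on the tool from outside, world axes, zero at the start; "moment": the same for the moment, N m; "gripper_width": opening from 0.0 (shut) to 1.0 (fully open); "gripper_force": force on a finger pad.
Only numpy, scipy, OpenCV 4.12 (cv2) and the standard library are available. Lean on these libraries where they do the work, as an engineer would, in place of code of your own. Each camera call takes 0.05 s, during which the arm holds its last target. There are 200 camera calls.

### The job

The riser shelf has sunk at its adjustable foot. Stand the spirit level on the riser's deck, lengthwise along it, and let go of it; then turn the wing nut of the levelling foot until the bubble sits in the middle between the two lines. Finally press down firmly on top of the level with the fingers (about 10 N) and finish while still pressing, with the bubble still centred; leave the things standing around alone.

Things in the scene. Friction and masses are not known exactly. Their poses are not given: they have to be found in the camera images.
- level: Aluminium spirit level, 200 long (own x) x 28 wide (y), about 0.34 kg, upright on the work surface at the start. Origin: centre of its underside, z up. x = -100 to +22: solid block 45 high, flat top (grip across the 28 mm, or press, here; centre of mass near x = -5). x = +22 to +100: only 18 high, carrying the open clear vial, with a 40 high end post at x = +93 to +100.
- level_top (a point): Point on the level's flat top, 15 mm from the middle towards the end without the vial (level x = -15, z = 45): a good place to grip below and to press on. Axes as level.
- level_vial (a point): Centre of the clear vial (20 mm across, 70 long, along the level's x) at x = +58, z = 30 of the level. Two thin brass rings (the lines) at 11 mm either side mark the middle. Axes as level.
- bubble (a joint): Offset of the white bubble (15 long, 13 across) from the vial's middle, in metres, + towards the level's +x (vial) end; stops at +-0.024. It moves towards the higher end, 10.5 mm per degree of slope (0.6 m per radian), and takes about 1.5 s to settle. Centred = within 3 mm of the middle.
- deck: Deck of the riser: flat black plate 170 (own x) x 380 (y), turned-down edges, top 74 mm above the work surface when level. Origin on its hinge line, 12 mm below its top; the hinge runs along x near one short end. Deck from y = +25 to -355; z is its normal. At the start it slopes down 0.8 to 2 degrees towards -y, the foot end.
- deck_spot (a point): Point on the top of the deck, on its midline (deck x = 0, y = -115), a good spot for the middle of the level, lengthwise along the deck's y, either way round. Axes as deck.
- nut_grip (a point): Grip point on the axis (point z) of the levelling foot's grey wing nut, at deck x = 0, y = -320, 36 mm above the deck top. The wing is an upright bar 56 long (point x) x 14 thick (point y: grip across this), from 8 to 50 mm above the deck top, on a round base 48 across and 8 high. It turns and rises with the nut.
- organizer: Bystander: two-tier clear plastic organizer with lid, 130 x 180 x 120; origin at the centre of its underside.
- hub_cover: Bystander: red hard silicone hub cover, 72 across, 30 high; origin at the centre of its underside.
- socket: Bystander: steel lug wrench socket end, 32 across, 65 high, standing; origin at the centre of its underside.
- coaster: Bystander: round oak coaster, 96 across, 10 thick, lying flat; origin at the centre of its underside.
- foot_nut (a joint): Turn of the wing nut in rad, 0 at the start, + counter-clockwise seen from above, range -0.5 to 3.6. Each +1 rad raises the foot end: slope changes by 0.0157 rad (0.9 degree), the nut rises 5 mm. Stiff (0.15 N m), stays where left. Levelling takes about 0.9 to 2.2 rad; how much differs each time, the bubble shows it.
There are look-alikes about, which are no part of the job. Of the things that look like the level, take the one that is farthest from the robot's base at the start.

How it is judged:
By the outcome, as a careful person would: the job done as asked, in the order asked, and still so for the second after the job is handed in, while the arm keeps its last pose, push and grip.
It also fails if it takes over 72 s, if anything falls off the work surface, if the arm or the gripper's body presses on something with over 40 N, if the wrist force passes 120 N, or if a joint passes its speed limit or range.

## Working session

There is one attempt and no reset: what is moved stays moved. The work goes in short steps, Python scripts to look and compute and a tool call to move; the robot and the scene stay as the last step left them, time stands still between calls to the robot, and variables do not carry over. Pictures are saved under pics/ and viewed, at most 10 in all, crops included, and the job is handed in when it is done.

Besides the shell and the picture viewer there is one more tool, called after "Request:" by a JSON object that holds its "fn" and its "kwargs", one argument or row to a line. drive_tool: Moves the arm, as the interface text tells. Its arguments: {"type":"object","properties":{"rows":{"type":"array"}},"required":["rows"]}

```bash
mkdir -p pics; ls; cat > h.py <<'E'
import numpy as np, cv2
from station import sense, capture, finish_job, search_frame, masks_of
def cloud(p):
    z=p["z_map"]; v,u=np.mgrid[:z.shape[0],:z.shape[1]]
    c=np.stack([(u-p["cx"])/p["fx"]*z,(v-p["cy"])/p["fy"]*z,z],-1)
    w=(c-np.array(p["t"]))@np.array(p["R"]); w[z==0]=np.nan
    return w
def save(p,name): cv2.imwrite("pics/"+name,cv2.cvtColor(p["frame"],cv2.COLOR_RGB2BGR))
def proj(p,X):
    c=np.array(p["R"])@np.array(X)+np.array(p["t"]); return [p["fx"]*c[0]/c[2]+p["cx"],p["fy"]*c[1]/c[2]+p["cy"]]
E
python3 - <<'E'
from h import *
np.set_printoptions(precision=4,suppress=True)
a=capture("scene");b=capture("top")
cv2.imwrite("pics/ab.png",cv2.cvtColor(np.hstack([cv2.resize(x["frame"],(400,300)) for x in (a,b)]),cv2.COLOR_RGB2BGR))
save(a,"a.png");save(b,"b.png")
for nm,p in (("scene",a),("top",b)):
    w=cloud(p); print(nm,"cam",-np.array(p["R"]).T@np.array(p["t"]))
    for l in ["level","level_vial","deck","nut_grip","organizer","hub_cover","socket","coaster","bubble"]:
        for m in masks_of(l,p):
            q=w[m["region"]]; q=q[~np.isnan(q[:,0])]
            print(l,round(m["p"],2),np.round(m["xy"]),m["region"].sum(),np.median(q,0) if len(q) else None, q[:,2].max() if len(q) else 0)
print(sense())
E
```

```text
pics
scene cam [1.0016 0.5876 0.6756]
level 0.87 [371. 245.] 1129 [0.3307 0.1543 0.033 ] 0.0460173123358141
level 0.65 [396. 308.] 1343 [0.4527 0.3253 0.0384] 0.047292111582374625
level 0.58 [299. 202.] 833 [ 0.3508 -0.0958  0.0313] 0.046541487614647645
level_vial 0.89 [399. 307.] 1284 [0.4524 0.3251 0.0385] 0.047292111582374625
level_vial 0.85 [472. 270.] 1164 [0.2174 0.3559 0.0364] 0.04680783119077451
level_vial 0.73 [300. 201.] 867 [ 0.3521 -0.0952  0.0295] 0.046541487614647645
level_vial 0.67 [374. 246.] 1080 [0.3304 0.1541 0.034 ] 0.0460173123358141
deck 0.67 [250. 259.] 8378 [0.6086 0.0337 0.0696] 0.1178510247003415
nut_grip 0.61 [223. 204.] 437 [ 0.5727 -0.1597  0.0905] 0.1178510247003415
organizer 0.81 [162. 177.] 2907 [ 0.6287 -0.3813  0.0889] 0.1191576661207127
hub_cover 0.71 [397. 308.] 1283 [0.4522 0.3253 0.0386] 0.047292111582374625
hub_cover 0.59 [226. 171.] 274 [ 0.4151 -0.3983  0.0213] 0.029791713623104288
socket 0.72 [253. 254.] 8318 [0.6083 0.0323 0.0696] 0.1178510247003415
socket 0.65 [212. 309.] 369 [0.7642 0.097  0.0481] 0.06499829795482447
coaster 0.97 [298. 383
[... 1293 characters left out ...]
 126 [0.7606 0.0845 0.0469] 0.07220041333432174
coaster 0.87 [166. 144.] 705 [0.7114 0.2975 0.01  ] 0.020891398147671495
{'time_s': 1.0, 'joints': array([-48.8945,  22.0407,   0.4519,  -0.0002, -68.4117, -14.8176]), 'joint_velocities': array([-0.0109,  0.0051,  0.053 ,  0.0121, -0.0533,  0.1014]), 'effort': array([  0.0007, -39.0476,  18.7623,   4.2243,   0.0155,  -0.    ]), 'tcp_pos': array([ 0.2768, -0.5603,  0.2416]), 'ee_rot': array([[-0.8966, -0.4429, -0.    ],
       [-0.4429,  0.8966,  0.    ],
       [-0.    ,  0.    , -1.    ]]), 'wrist_force': array([ 0.8009, -0.4978, -0.0032]), 'moment': array([-0.0575, -0.0219,  0.0013]), 'gripper_force': 0.0, 'gripper_width': 0.9972188482067331}
```

View pics/a.png

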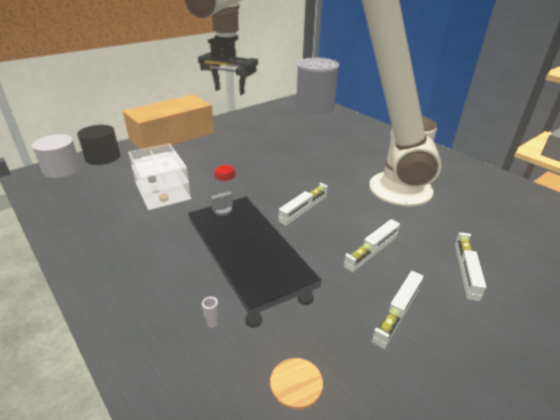

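View pics/b.png

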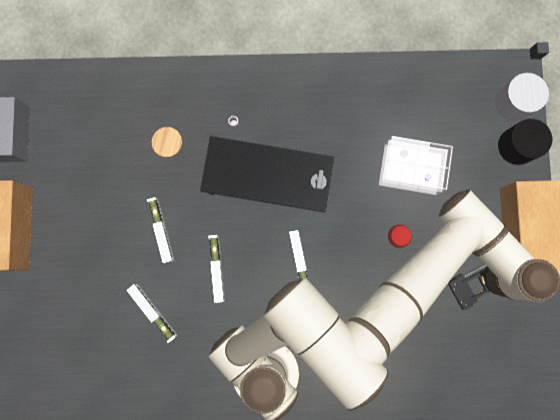

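```bash
cat >> h.py <<'E'
def ray(p,u,v,z):
    R=np.array(p["R"]);o=-R.T@np.array(p["t"]);d=R.T@np.array([(u-p["cx"])/p["fx"],(v-p["cy"])/p["fy"],1]);return o+d*(z-o[2])/d[2]
def rect(q):
    r=cv2.minAreaRect((q[:,:2]*1000).astype(np.float32)); b=cv2.boxPoints(r); return r,b
E
python3 - <<'E'
from h import *
np.set_printoptions(precision=4,suppress=True)
a=capture("scene");b=capture("top")
for p in (a,b):
    w=cloud(p)
    m=[m for m in masks_of("coaster",p)][0]; q=w[m["region"]]
    v,u=np.nonzero(m["region"]); print("coaster cloud",np.nanmean(q,0),"ray",np.mean([ray(p,x,y,0.01) for x,y in zip(u,v)],0))
    f=w[(abs(w[...,2])<.02)&(w[...,0]>0.2)&(w[...,0]<0.8)&(abs(w[...,1])<.4)]
    A=np.c_[f[:,:2],np.ones(len(f))]; print("table plane",np.linalg.lstsq(A,f[:,2],rcond=None)[0])
    # deck
    d=masks_of("deck",p)[0]["region"]
    q=w[d]; q=q[(q[:,2]>.05)&(q[:,2]<.09)]
    for _ in range(3):
        A=np.c_[q[:,:2],np.ones(len(q))];c=np.linalg.lstsq(A,q[:,2],rcond=None)[0];r=q[:,2]-A@c;q=q[abs(r)<.004]
    print("deck plane",c,len(q)); R_,bx=rect(q); print(R_,bx)
    # level
    for m in masks_of("level",p)+masks_of("level_vial",p):
        q=w[m["region"]];q=q[~np.isnan(q[:,0])]
        if np.hypot(*(np.median(q,0)[:2]-[.44,.318]))<.05:
            print("level all",rect(q)); t=q[(q[:,2]>.038)]; print(" top",len(t),t.mean(0),rect(t)); break
    n=masks_of("nut_grip",p)[0]["region"]; q=w[n]; q=q[q[:,2]>.112]; print("nut",len(q),q.mean(0),rect(q))
cr=lambda p,x,y,s,k:cv2.resize(p["frame"][y-s:y+s,x-s:x+s],(k,k),interpolation=cv2.INTER_CUBIC)
cv2.imwrite("pics/c.png",cv2.cvtColor(np.hstack([cr(a,398,300,50,400),cr(b,316,181,25,400)]),cv2.COLOR_RGB2BGR))
E
```

```text
coaster cloud [0.7168 0.3053 0.0087] ray [0.7174 0.3059 0.01  ]
table plane [ 0.0022  0.0022 -0.0019]
deck plane [0.0044 0.0243 0.0662] 7122
((595.848388671875, -12.936233520507812), (381.3347473144531, 171.62612915039062), 79.5020980834961) [[ 476.7322 -184.777 ]
 [ 645.4856 -216.0472]
 [ 714.9646  158.9046]
 [ 546.2112  190.1748]]
level all (((434.36785888671875, 317.0015563964844), (204.37632751464844, 28.364604949951172), 15.209628105163574), array([[332.0384, 303.8779],
       [339.4798, 276.5068],
       [536.6974, 330.1252],
       [529.2559, 357.4963]], dtype=float32))
 top 676 [0.42   0.3135 0.0427] (((434.03369140625, 316.72320556640625), (203.58738708496094, 28.04509925842285), 15.19258975982666), array([[332.1228, 303.5792],
       [339.4724, 276.5142],
       [535.9446, 329.8672],
       [528.595 , 356.9322]], dtype=float32))
nut 70 [ 0.5688 -0.1656  0.1141] (((568.5330200195312, -166.95692443847656), (20.789274215698242, 52.11386489868164), 83.91878509521484), array([[ 541.5215, -174.5327],
       [ 593.3421, -180.0535],
       [ 595.5445, -159.3812],
       [ 543.7239,
[... 456 characters left out ...]
, 15.397717475891113), array([[329.8664, 312.5482],
       [341.159 , 271.5444],
       [541.5889, 326.7435],
       [530.2964, 367.7473]], dtype=float32))
 top 463 [0.4148 0.3073 0.0441] (((433.40704345703125, 313.057861328125), (199.8865966796875, 29.928356170654297), 15.923504829406738), array([[333.1932, 300.028 ],
       [341.4041, 271.248 ],
       [533.6208, 326.0877],
       [525.4099, 354.8677]], dtype=float32))
nut 83 [ 0.5662 -0.1708  0.1167] (((566.3187866210938, -170.80995178222656), (15.6804780960083, 55.94755935668945), 82.3835678100586), array([[ 537.5527, -174.8734],
       [ 593.0067, -182.2887],
       [ 595.0849, -166.7465],
       [ 539.6309, -159.3312]], dtype=float32))
```

View pics/c.png

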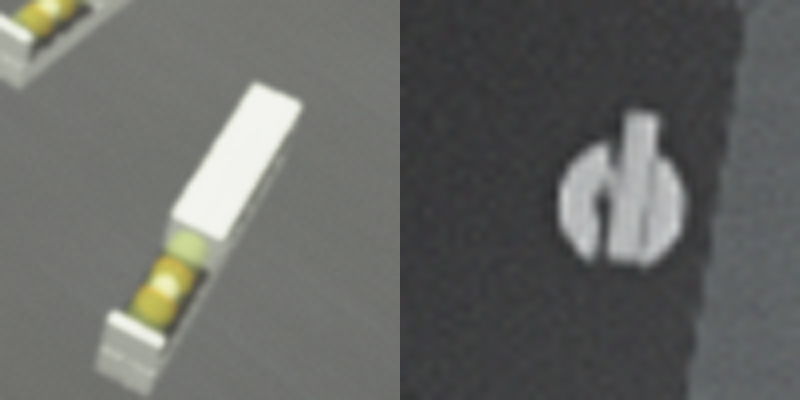

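Level candidates, as scene pixels: (400,307), (373,246), (303,202) and (470,266). Their distances from the base are about 0.54, 0.36, 0.36 and 0.42 m. The first, at top (161,232), is the farthest, and the left crop confirms it is a level with its vial towards the lower left (+x). The right crop shows the wing nut, bar near-vertical in the top view.

Request:
{"fn": "drive_tool", "kwargs": {
  "rows": [
    [100,15,35,0,0,0,-0.0076],
    [100,15,35,0,0,0,-0.0076],
    [100,15,35,0,0,0,-0.0076],
    [100,15,35,0,0,0,-0.0076],
    [100,15,35,0,0,0,-0.0076]
  ]
}}

```text
time_s: 2.02
tcp_pos: [0.3521, -0.3838, 0.2417]
ee_rot: [[-0.913, -0.408, 0.0], [-0.408, 0.913, -0.0], [-0.0, -0.0, -1.0]]
wrist_force: [0.8, 0.2, 0.3]
gripper_width: 1.0
gripper_force: 0.0
```

Request:
{"fn": "drive_tool", "kwargs": {
  "rows": [
    [100,15,35,0,0,0,-0.0076],
    [100,15,35,0,0,0,-0.0076],
    [100,15,35,0,0,0,-0.0076],
    [100,15,35,0,0,0,-0.0076],
    [100,15,35,0,0,0,-0.0076]
  ]
}}

```text
time_s: 2.43
tcp_pos: [0.4272, -0.2086, 0.242]
ee_rot: [[-0.928, -0.373, 0.001], [-0.373, 0.928, -0.0], [-0.001, -0.001, -1.0]]
wrist_force: [0.3, -0.6, 0.1]
gripper_width: 0.999
gripper_force: 0.0
```

Request:
{"fn": "drive_tool", "kwargs": {
  "rows": [
    [100,15,35,0,0,0,-0.0076],
    [100,15,35,0,0,0,-0.0076],
    [100,15,35,0,0,0,-0.0076],
    [100,15,35,0,0,0,-0.0076],
    [100,15,35,0,0,0,-0.0076]
  ]
}}

```text
time_s: 2.85
tcp_pos: [0.5022, -0.0334, 0.242]
ee_rot: [[-0.941, -0.338, 0.001], [-0.338, 0.941, 0.0], [-0.001, -0.0, -1.0]]
wrist_force: [0.9, -0.0, 0.1]
gripper_width: 0.996
gripper_force: 0.0
```

Request:
{"fn": "drive_tool", "kwargs": {
  "rows": [
    [100,-8,35,-9,0,0,-0.0076],
    [100,-8,35,-9,0,0,-0.0076],
    [100,-8,35,-9,0,0,-0.0076],
    [100,-8,35,-9,0,0,-0.0076],
    [100,-8,35,-9,0,0,-0.0076]
  ]
}}

```text
time_s: 3.27
tcp_pos: [0.4612, 0.1413, 0.1965]
ee_rot: [[-0.953, -0.302, 0.001], [-0.302, 0.953, 0.0], [-0.001, 0.0, -1.0]]
wrist_force: [0.1, -0.8, -0.2]
gripper_width: 1.0
gripper_force: 0.0
```

Request:
{"fn": "drive_tool", "kwargs": {
  "rows": [
    [100,-8,35,-9,0,0,-0.0076],
    [100,-8,35,-9,0,0,-0.0076],
    [100,-8,35,-9,0,0,-0.0076],
    [100,-8,30,-9,0,0,-0.0076],
    [100,0,0,0,0,0,-0.0076]
  ]
}}

```text
time_s: 3.68
tcp_pos: [0.4287, 0.2787, 0.1591]
ee_rot: [[-0.963, -0.27, -0.001], [-0.27, 0.963, -0.0], [0.001, -0.0, -1.0]]
wrist_force: [-0.4, -0.8, 0.1]
gripper_width: 0.998
gripper_force: 0.0
```

Request:
{"fn": "drive_tool", "kwargs": {
  "rows": [
    [100,-5,18,-5,0,0,0],
    [100,-4,15,-20,0,0,0],
    [100,0,0,-30,0,0,0],
    [100,0,0,-30,0,0,0],
    [100,0,0,-25,0,0,0]
  ]
}}

```text
time_s: 4.1
tcp_pos: [0.4205, 0.3075, 0.0493]
ee_rot: [[-0.964, -0.266, -0.0], [-0.266, 0.964, -0.0], [0.0, -0.0, -1.0]]
wrist_force: [0.4, -0.4, 0.1]
gripper_width: 1.002
gripper_force: 0.0
```

Request:
{"fn": "drive_tool", "kwargs": {
  "rows": [
    [100,0,0,-19,0,0,0],
    [100,0,0,0,0,0,0],
    [10,0,0,0,0,0,0],
    [10,0,0,0,0,0,0],
    [10,0,0,0,0,0,0]
  ]
}}

```text
time_s: 4.52
tcp_pos: [0.4217, 0.3085, 0.0332]
ee_rot: [[-0.964, -0.266, 0.002], [-0.266, 0.964, 0.003], [-0.003, 0.002, -1.0]]
wrist_force: [0.1, -0.4, 0.0]
gripper_width: 0.851
gripper_force: 0.0
```

Request:
{"fn": "drive_tool", "kwargs": {
  "rows": [
    [10,0,0,0,0,0,0],
    [10,0,0,0,0,0,0],
    [10,0,0,0,0,0,0],
    [10,0,0,0,0,0,0],
    [10,0,0,0,0,0,0]
  ]
}}

```text
time_s: 4.93
tcp_pos: [0.4208, 0.3077, 0.0318]
ee_rot: [[-0.964, -0.266, 0.0], [-0.266, 0.964, 0.0], [-0.0, 0.0, -1.0]]
wrist_force: [0.1, 0.1, 0.3]
gripper_width: 0.482
gripper_force: 0.0
```

Request:
{"fn": "drive_tool", "kwargs": {
  "rows": [
    [10,0,0,0,0,0,0],
    [10,0,0,0,0,0,0],
    [10,0,0,0,0,0,0],
    [10,0,0,0,0,0,0],
    [10,0,0,0,0,0,0]
  ]
}}

```text
time_s: 5.35
tcp_pos: [0.4209, 0.3081, 0.0316]
ee_rot: [[-0.964, -0.266, 0.0], [-0.266, 0.964, 0.001], [-0.001, 0.001, -1.0]]
wrist_force: [-1.6, 1.8, 0.8]
gripper_width: 0.321
gripper_force: 30.0
```

Request:
{"fn": "drive_tool", "kwargs": {
  "rows": [
    [10,0,0,0,0,0,0],
    [10,0,0,5,0,0,0],
    [10,0,0,25,0,0,0],
    [10,0,0,35,0,0,0],
    [10,0,0,35,0,0,0]
  ]
}}

```text
time_s: 5.77
tcp_pos: [0.4195, 0.3058, 0.1311]
ee_rot: [[-0.964, -0.265, -0.004], [-0.265, 0.964, -0.005], [0.005, -0.004, -1.0]]
wrist_force: [0.6, 0.9, -3.7]
gripper_width: 0.321
gripper_force: 30.0
```

Request:
{"fn": "drive_tool", "kwargs": {
  "rows": [
    [10,10,-20,15,0,0,0.112],
    [10,20,-30,10,0,0,0.112],
    [10,20,-30,5,0,0,0.112],
    [10,20,-30,0,0,0,0.112],
    [10,20,-30,0,0,0,0.112]
  ]
}}

```text
time_s: 6.18
tcp_pos: [0.5103, 0.1656, 0.1615]
ee_rot: [[-0.672, -0.741, -0.002], [-0.741, 0.672, -0.001], [0.002, 0.001, -1.0]]
wrist_force: [0.2, 0.8, -3.0]
gripper_width: 0.322
gripper_force: 30.0
```

Request:
{"fn": "drive_tool", "kwargs": {
  "rows": [
    [10,20,-30,0,0,0,0.112],
    [10,20,-30,0,0,0,0.112],
    [10,20,-30,0,0,0,0.112],
    [10,20,-30,0,0,0,0.112],
    [10,12,-26,0,0,0,0.111]
  ]
}}

```text
time_s: 6.6
tcp_pos: [0.6031, 0.0191, 0.1605]
ee_rot: [[-0.178, -0.984, -0.003], [-0.984, 0.178, -0.001], [0.001, 0.002, -1.0]]
wrist_force: [1.2, -0.0, -3.4]
gripper_width: 0.319
gripper_force: 30.0
```

Request:
{"fn": "drive_tool", "kwargs": {
  "rows": [
    [10,0,0,0,0.022,-0.004,0],
    [10,0,0,0,0,0,0],
    [10,0,0,0,0,0,0]
  ]
}}

```text
time_s: 6.85
tcp_pos: [0.6017, 0.021, 0.1607]
ee_rot: [[-0.184, -0.983, 0.001], [-0.983, 0.184, 0.021], [-0.021, 0.003, -1.0]]
wrist_force: [-0.7, 1.0, -3.3]
gripper_width: 0.322
gripper_force: 30.0
```

```bash
python3 - <<'E'
from h import *
a=capture("scene")
cv2.imwrite("pics/d.png",cv2.cvtColor(cv2.resize(a["frame"][120:360,120:400],(700,600),interpolation=cv2.INTER_CUBIC),cv2.COLOR_RGB2BGR))
s=sense();print(s["tcp_pos"],s["ee_rot"],s["wrist_force"],s["joints"],s["time_s"])
E
```

```text
[0.60177102 0.02174444 0.16095852] [[-0.18262506 -0.98318087  0.00186426]
 [-0.98294844  0.18262261  0.02147888]
 [-0.02145808  0.00209011 -0.99976756]] [-1.07944494  0.06507879 -3.57226162] [ 16.88733584  23.60117021  -8.9065548   -1.36661842 -57.03991891
 -26.67218765] 6.9
```

View pics/d.png

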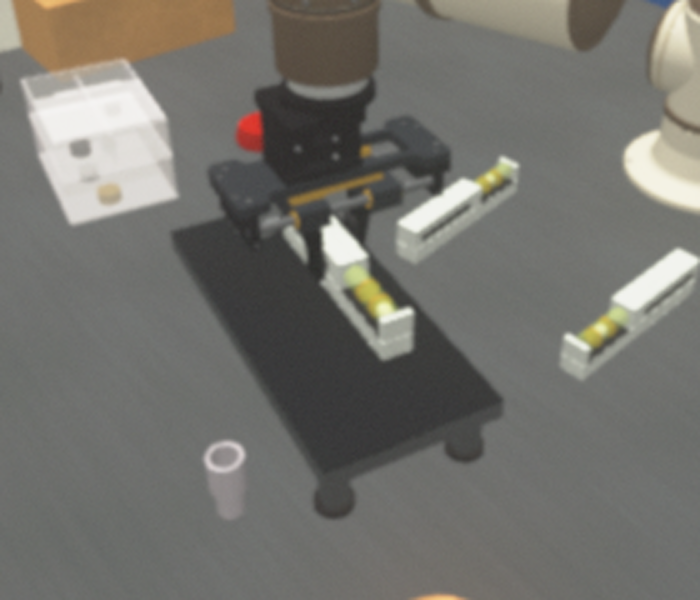

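The crop shows the level held over the deck, aligned with it, with its vial at crop (375,295) towards the hinge end. Now I'll lower it.

Request:
{"fn": "drive_tool", "kwargs": {
  "rows": [
    [10,0,-2,-20,0,0,0],
    [10,0,0,-20,0,0,0],
    [10,0,0,-10,0,0,0],
    [10,0,0,-3,0,0,0],
    [10,0,0,-2,0,0,0]
  ]
}}

```text
time_s: 7.32
tcp_pos: [0.6025, 0.0204, 0.1062]
ee_rot: [[-0.18, -0.984, 0.003], [-0.983, 0.18, 0.021], [-0.021, 0.001, -1.0]]
wrist_force: [0.3, 0.1, -2.9]
gripper_width: 0.317
gripper_force: 30.0
```

Request:
{"fn": "drive_tool", "kwargs": {
  "rows": [
    [10,0,0,-1,0,0,0],
    [10,0,0,-1,0,0,0],
    [10,0,0,0,0,0,0]
  ]
}}

```text
time_s: 7.57
tcp_pos: [0.6033, 0.0199, 0.1054]
ee_rot: [[-0.182, -0.983, 0.006], [-0.983, 0.182, 0.022], [-0.023, -0.001, -1.0]]
wrist_force: [-0.2, -0.0, -3.1]
gripper_width: 0.325
gripper_force: 30.0
```

Request:
{"fn": "drive_tool", "kwargs": {
  "rows": [
    [10,0,0,-1,0,0,0],
    [10,0,0,0,0,0,0]
  ]
}}

```text
time_s: 7.73
tcp_pos: [0.603, 0.0197, 0.104]
ee_rot: [[-0.182, -0.983, 0.005], [-0.983, 0.182, 0.022], [-0.023, -0.001, -1.0]]
wrist_force: [0.1, 0.4, -3.4]
gripper_width: 0.319
gripper_force: 30.0
```

Request:
{"fn": "drive_tool", "kwargs": {
  "rows": [
    [10,0,0,-1,0,0,0],
    [10,0,0,0,0,0,0]
  ]
}}

```text
time_s: 7.9
tcp_pos: [0.603, 0.0197, 0.1027]
ee_rot: [[-0.182, -0.983, 0.005], [-0.983, 0.182, 0.022], [-0.023, -0.0, -1.0]]
wrist_force: [-0.9, -0.0, -2.8]
gripper_width: 0.323
gripper_force: 30.0
```

Request:
{"fn": "drive_tool", "kwargs": {
  "rows": [
    [10,0,0,-1,0,0,0],
    [10,0,0,0,0,0,0]
  ]
}}

```text
time_s: 8.07
tcp_pos: [0.6031, 0.0196, 0.1024]
ee_rot: [[-0.182, -0.983, 0.005], [-0.983, 0.182, 0.022], [-0.022, -0.001, -1.0]]
wrist_force: [-1.0, -1.1, 1.5]
gripper_width: 0.321
gripper_force: 30.0
```

Request:
{"fn": "drive_tool", "kwargs": {
  "rows": [
    [10,0,0,-0.7,0,0,0],
    [10,0,0,0,0,0,0]
  ]
}}

```text
time_s: 8.23
tcp_pos: [0.6031, 0.0196, 0.1023]
ee_rot: [[-0.181, -0.983, 0.005], [-0.983, 0.181, 0.022], [-0.022, -0.001, -1.0]]
wrist_force: [-2.5, -0.9, 5.3]
gripper_width: 0.322
gripper_force: 30.0
```

Request:
{"fn": "drive_tool", "kwargs": {
  "rows": [
    [65,0,0,0.5,0,0,0],
    [65,0,0,0,0,0,0],
    [65,0,0,0,0,0,0],
    [65,0,0,0,0,0,0],
    [65,0,0,0,0,0,0]
  ]
}}

```text
time_s: 8.65
tcp_pos: [0.6029, 0.0197, 0.1011]
ee_rot: [[-0.182, -0.983, 0.004], [-0.983, 0.182, 0.022], [-0.022, 0.0, -1.0]]
wrist_force: [-0.9, 0.4, -0.2]
gripper_width: 0.6
gripper_force: 0.0
```

Request:
{"fn": "drive_tool", "kwargs": {
  "rows": [
    [65,0,0,0,0,0,0],
    [65,0,0,10,0,0,0],
    [65,0,0,20,0,0,0],
    [65,0,0,25,-0.022,0.004,0],
    [65,0,0,15,0,0,0]
  ]
}}

```text
time_s: 9.07
tcp_pos: [0.604, 0.0198, 0.1744]
ee_rot: [[-0.181, -0.983, 0.003], [-0.983, 0.181, -0.001], [0.0, -0.004, -1.0]]
wrist_force: [0.4, 0.6, 0.4]
gripper_width: 0.652
gripper_force: 0.0
```

```bash
cat >> h.py <<'E'
def vialcrop(p,c,n,s=24,k=400):
    u,v=[int(round(x)) for x in proj(p,c)]
    return cv2.resize(p["frame"][v-s:v+s,u-s:u+s],(k,k),interpolation=cv2.INTER_CUBIC)
E
python3 - <<'E'
from h import *
np.set_printoptions(precision=4,suppress=True)
for n in ("scene","top"):
    p=capture(n); w=cloud(p)
    for l in ("level","level_vial"):
        for m in masks_of(l,p):
            q=w[m["region"]];q=q[~np.isnan(q[:,0])]
            if np.hypot(*(np.median(q,0)[:2]-[.604,.034]))<.08:
                t=q[q[:,2]>.085];print(n,l,len(t),rect(t)[0], t[t[:,2]>.105].mean(0))
    k=masks_of("nut_grip",p)
    if k:
        q=w[k[0]["region"]]; q=q[q[:,2]>.112]; print("nut",len(q),rect(q)[0])
    print(n,p["fx"],proj(p,[.615,.093,.103]))
s=sense();print(s["tcp_pos"],s["ee_rot"],s["gripper_width"],s["time_s"])
E
```

```text
scene level 1002 ((606.6530151367188, 38.30167007446289), (200.6405487060547, 29.3403377532959), 79.65644836425781) [0.6099 0.0506 0.1121]
scene level_vial 993 ((617.5155029296875, 36.485939025878906), (200.96392822265625, 49.531394958496094), 80.82884979248047) [0.6107 0.0527 0.1122]
nut 0 ((0.0, 0.0), (0.0, 0.0), 0.0)
scene 393.8703289694254 [np.float64(268.67437985885783), np.float64(258.7780017501409)]
top level 345 ((603.7849731445312, 31.465911865234375), (189.00535583496094, 28.75142478942871), 79.86431884765625) [0.5976 0.0039 0.114 ]
top level_vial 339 ((586.1795654296875, 30.370697021484375), (75.42662048339844, 187.3712921142578), 6.507102012634277) [ 0.5961 -0.0015  0.1168]
nut 86 ((566.7469482421875, -171.436279296875), (15.173439025878906, 54.284454345703125), 80.24696350097656)
top 532.7119875682098 [np.float64(229.0031759651068), np.float64(165.55709226518334)]
[0.6022 0.0195 0.1702] [[-0.1822 -0.9833 -0.0023]
 [-0.9833  0.1822 -0.0005]
 [ 0.0009  0.0022 -1.    ]] 0.6491617270966918 9.4667
```

Request:
{"fn": "drive_tool", "kwargs": {
  "rows": [
    [65,-3,-15,0,0,0,-0.118],
    [65,-3,-15,0,0,0,-0.118],
    [65,-3,-15,0,0,0,-0.118],
    [65,-3,-15,0,0,0,-0.118],
    [65,-3,-15,0,0,0,-0.118]
  ]
}}

```text
time_s: 9.88
tcp_pos: [0.5872, -0.056, 0.1704]
ee_rot: [[-0.702, -0.712, -0.002], [-0.712, 0.702, -0.0], [0.001, 0.001, -1.0]]
wrist_force: [-0.1, -0.2, -0.6]
gripper_width: 0.652
gripper_force: 0.0
```

Request:
{"fn": "drive_tool", "kwargs": {
  "rows": [
    [65,-3,-15,0,0,0,-0.118],
    [65,-3,-15,0,0,0,-0.118],
    [65,-3,-15,0,0,0,-0.118],
    [65,-3,-15,0,0,0,-0.118],
    [65,-3,-15,0,0,0,-0.118]
  ]
}}

```text
time_s: 10.3
tcp_pos: [0.5722, -0.1311, 0.1704]
ee_rot: [[-0.98, -0.2, -0.002], [-0.2, 0.98, -0.0], [0.002, 0.0, -1.0]]
wrist_force: [0.5, -0.4, -0.7]
gripper_width: 0.648
gripper_force: 0.0
```

Request:
{"fn": "drive_tool", "kwargs": {
  "rows": [
    [65,-2,-15,-5,0,0,-0.118],
    [65,-2,-15,-5,0,0,-0.118],
    [65,-1,-8,-5,0,0,-0.12],
    [65,0,0,0,0,0,0],
    [65,0,0,0,0,0,0]
  ]
}}

```text
time_s: 10.72
tcp_pos: [0.5673, -0.1686, 0.1555]
ee_rot: [[-0.989, 0.146, -0.002], [0.146, 0.989, 0.0], [0.002, -0.0, -1.0]]
wrist_force: [-0.2, 0.3, -0.5]
gripper_width: 0.647
gripper_force: 0.0
```

```bash
python3 - <<'E'
from h import *
np.set_printoptions(precision=4,suppress=True)
a=capture("scene");b=capture("top")
print(proj(a,[.567,-.168,.1]),proj(b,[.567,-.168,.1]))
A=cv2.resize(a["frame"][166:246,183:263],(400,400),interpolation=cv2.INTER_CUBIC)
B=vialcrop(a,[.6155,.092,.101],0)
save(a,"e_full.png")
cv2.imwrite("pics/e.png",cv2.cvtColor(np.hstack([A,B]),cv2.COLOR_RGB2BGR))
s=sense();print(s["tcp_pos"],s["ee_rot"],s["gripper_width"],s["joints"],s["time_s"])
E
```

```text
[np.float64(221.77742859344067), np.float64(198.95852795439032)] [np.float64(318.0495838602755), np.float64(180.18610821256706)]
[ 0.568  -0.168   0.1563] [[-0.9894  0.1449 -0.0002]
 [ 0.1449  0.9894 -0.    ]
 [ 0.0002 -0.0001 -1.    ]] 0.6509954853234265 [ -0.8203  23.0537 -11.0733   0.003  -55.8825 -97.5141] 10.8167
```

View pics/e.png

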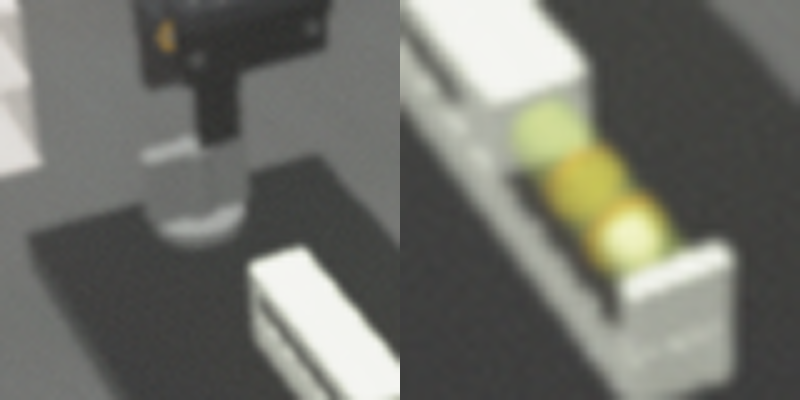

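The left crop shows the gripper over the nut, fingers either side of the bar. In the right crop the bubble sits at (635,240), off towards the hinge (high) end and past the middle of the rings, as expected.

Request:
{"fn": "drive_tool", "kwargs": {
  "rows": [
    [65,-1,0,-20,0,0,0],
    [65,0,0,-20,0,0,0],
    [65,0,0,-12,0,0,0],
    [65,0,0,0,0,0,0],
    [0,0,0,0,0,0,0]
  ]
}}

```text
time_s: 11.23
tcp_pos: [0.567, -0.1678, 0.1043]
ee_rot: [[-0.989, 0.145, -0.001], [0.145, 0.989, -0.0], [0.001, -0.0, -1.0]]
wrist_force: [0.3, -0.1, 0.1]
gripper_width: 0.62
gripper_force: 0.0
```

Request:
{"fn": "drive_tool", "kwargs": {
  "rows": [
    [0,0,0,0,0,0,0],
    [0,0,0,0,0,0,0],
    [0,0,0,0,0,0,0],
    [0,0,0,0,0,0,0],
    [0,0,0,0,0,0,0]
  ]
}}

```text
time_s: 11.65
tcp_pos: [0.567, -0.1683, 0.1049]
ee_rot: [[-0.989, 0.148, 0.001], [0.148, 0.989, -0.0], [-0.001, 0.0, -1.0]]
wrist_force: [1.0, -1.0, 0.2]
gripper_width: 0.279
gripper_force: 0.0
```

Request:
{"fn": "drive_tool", "kwargs": {
  "rows": [
    [0,0,0,0,0,0,0],
    [0,0,0,0,0,0,0],
    [0,0,0,0,0,0,0]
  ]
}}

```text
time_s: 11.9
tcp_pos: [0.5666, -0.1699, 0.1049]
ee_rot: [[-0.989, 0.148, -0.0], [0.148, 0.989, -0.002], [-0.0, -0.002, -1.0]]
wrist_force: [-1.1, -6.7, 1.2]
gripper_width: 0.164
gripper_force: 30.0
```

Request:
{"fn": "drive_tool", "kwargs": {
  "rows": [
    [0,0,-1,0,0,0,0],
    [0,0,0,0.5,0,0,0.1],
    [0,0,0,0.5,0,0,0.1],
    [0,0,0,0.5,0,0,0.1],
    [0,0,0,0.5,0,0,0.1]
  ]
}}

```text
time_s: 12.32
tcp_pos: [0.5669, -0.1701, 0.1068]
ee_rot: [[-0.967, -0.253, 0.001], [-0.253, 0.967, -0.001], [-0.0, -0.001, -1.0]]
wrist_force: [-1.0, -3.9, 1.4]
gripper_width: 0.16
gripper_force: 30.0
```

Request:
{"fn": "drive_tool", "kwargs": {
  "rows": [
    [0,0,0,0.5,0,0,0.1],
    [0,0,0,0.5,0,0,0.1],
    [0,0,0,0.5,0,0,0.1],
    [0,0,0,0.5,0,0,0.1],
    [0,0,0,0.5,0,0,0.1]
  ]
}}

```text
time_s: 12.73
tcp_pos: [0.5671, -0.17, 0.1093]
ee_rot: [[-0.728, -0.686, 0.001], [-0.686, 0.728, -0.001], [-0.0, -0.001, -1.0]]
wrist_force: [0.4, -3.0, 1.4]
gripper_width: 0.159
gripper_force: 30.0
```

Request:
{"fn": "drive_tool", "kwargs": {
  "rows": [
    [0,0,0,0.5,0,0,0.1],
    [0,0,0,0.5,0,0,0.1],
    [0,0,0,0.5,0,0,0.1],
    [0,0,0,0.5,0,0,0.1],
    [0,0,0,0,0,0,0]
  ]
}}

```text
time_s: 13.15
tcp_pos: [0.5672, -0.1698, 0.1114]
ee_rot: [[-0.406, -0.914, 0.001], [-0.914, 0.406, -0.001], [0.0, -0.001, -1.0]]
wrist_force: [-1.2, -1.9, 1.7]
gripper_width: 0.155
gripper_force: 30.0
```

Request:
{"fn": "drive_tool", "kwargs": {
  "rows": [
    [0,0,0,0,0,0,0],
    [0,0,0,0,0,0,0],
    [0,0,0,0,0,0,0],
    [0,0,0,0,0,0,0],
    [0,0,0,0,0,0,0]
  ]
}}

```text
time_s: 13.57
tcp_pos: [0.567, -0.1697, 0.1111]
ee_rot: [[-0.407, -0.913, 0.0], [-0.913, 0.407, -0.001], [0.0, -0.001, -1.0]]
wrist_force: [0.1, -3.9, 2.1]
gripper_width: 0.158
gripper_force: 30.0
```

Request:
{"fn": "drive_tool", "kwargs": {
  "rows": [
    [0,0,0,0,0,0,0],
    [0,0,0,0,0,0,0],
    [0,0,0,0,0,0,0],
    [0,0,0,0,0,0,0],
    [0,0,0,0,0,0,0]
  ]
}}

```text
time_s: 13.98
tcp_pos: [0.567, -0.1697, 0.1111]
ee_rot: [[-0.407, -0.913, 0.0], [-0.913, 0.407, -0.001], [0.0, -0.001, -1.0]]
wrist_force: [-0.7, -5.2, 2.5]
gripper_width: 0.164
gripper_force: 30.0
```

Request:
{"fn": "drive_tool", "kwargs": {
  "rows": [
    [0,0,0,0,0,0,0],
    [0,0,0,0,0,0,0],
    [0,0,0,0,0,0,0],
    [0,0,0,0,0,0,0],
    [0,0,0,0,0,0,0]
  ]
}}

```text
time_s: 14.4
tcp_pos: [0.567, -0.1697, 0.1111]
ee_rot: [[-0.407, -0.913, 0.0], [-0.913, 0.407, -0.001], [0.0, -0.001, -1.0]]
wrist_force: [-1.0, -5.1, 3.7]
gripper_width: 0.159
gripper_force: 30.0
```

```bash
cat >> h.py <<'E'
def deckslope(p):
    w=cloud(p); d=masks_of("deck",p)[0]["region"]; q=w[d]; q=q[(q[:,2]>.055)&(q[:,2]<.085)]
    for _ in range(4):
        A=np.c_[q[:,:2],np.ones(len(q))];c=np.linalg.lstsq(A,q[:,2],rcond=None)[0];q=q[abs(q[:,2]-A@c)<.004]
    return c@[.181,.983,0]
def bub(name):
    # sample intensity along the vial axis, mean of 4 shots; positions in mm from vial middle
    P=[capture(name) for _ in range(4)]; I=np.mean([p["frame"].astype(float) for p in P],0).astype(np.float32); p=P[0]
    ax=np.array([np.cos(np.radians(79.65)),np.sin(np.radians(79.65)),0]); sd=np.array([-ax[1],ax[0],0])
    s=np.arange(-40,48,.5); t=np.arange(-14,14.1,.5)
    c=np.array([.6053,.0348,.0735+.030+.006])+.058*ax
    g=np.array([[proj(p,c+a/1000*ax+b/1000*sd) for a in s] for b in t],np.float32)
    return p,s,cv2.remap(I,g[...,0].copy(),g[...,1].copy(),cv2.INTER_CUBIC)
E
python3 - <<'E'
from h import *
np.set_printoptions(precision=4,suppress=True)
p,s,a=bub("scene"); q,s,b=bub("top")
print("slopes",deckslope(p),deckslope(q))
im=np.clip(np.vstack([a,b]),0,255).astype(np.uint8)
im=cv2.resize(im,(704,456),interpolation=cv2.INTER_CUBIC)   # 4 px per 0.5 mm -> 8px/mm, s=0 at col 320
for x in range(0,704,80): im[:6,x]=(255,0,0)
cv2.imwrite("pics/f.png",cv2.cvtColor(im,cv2.COLOR_RGB2BGR))
s_=sense();print(s_["tcp_pos"],s_["ee_rot"][:,0],s_["wrist_force"],s_["moment"],s_["gripper_width"],s_["time_s"])
E
```

```text
Traceback (most recent call last):
  File "h.py", line 19, in deckslope
    w=cloud(p); d=masks_of("deck",p)[0]["region"]; q=w[d]; q=q[(q[:,2]>.055)&(q[:,2]<.085)]
                  ~~~~~~~~^^^^^^^^^^
ValueError: only the last four pictures can be asked about
```

```bash
cat > look.py <<'E'
import sys
from h import *
np.set_printoptions(precision=4,suppress=True)
p,s,a=bub("scene"); print("slope",deckslope(p)); q,s,b=bub("top"); 
try: print("slope",deckslope(q))
except Exception as e: print(e)
im=np.clip(np.vstack([a,b]),0,255).astype(np.uint8)
im=cv2.resize(im,(704,456),interpolation=cv2.INTER_CUBIC)
for x in range(0,704,80): im[:6,x]=(255,0,0)
cv2.imwrite("pics/"+sys.argv[1],cv2.cvtColor(im,cv2.COLOR_RGB2BGR))
# blue channel (bubble white = high blue) along axis, central strip
for n,c in (("scene",a),("top",b)):
    print(n,np.round(c[20:37:,::4,2].mean(0)).astype(int))
print(s[::4])
s_=sense();print(s_["tcp_pos"],s_["ee_rot"][:,0],s_["wrist_force"],s_["gripper_width"],s_["time_s"])
E
python3 look.py f.png
```

```text
slope 0.005810640696135756
slope 0.005580085633720993
scene [184 162 153 150 148 147 148 148 147 146 144 136 122 104  90  84  84  85
  87  95 114 141 162 165 148 120  96  87  85  86  86  86  87  88  90 102
 136 186 223 233 225 196 166 154]
top [223 226 224 223 224 225 228 229 225 160  84  72  66  62  60  70  90 119
 178 227 234 234 232 231 191 137 111 102 105 106 106 106 106 102 100 104
 143 197 240 260 258 223 121  51]
[-40. -38. -36. -34. -32. -30. -28. -26. -24. -22. -20. -18. -16. -14.
 -12. -10.  -8.  -6.  -4.  -2.   0.   2.   4.   6.   8.  10.  12.  14.
  16.  18.  20.  22.  24.  26.  28.  30.  32.  34.  36.  38.  40.  42.
  44.  46.]
[ 0.567  -0.1697  0.1111] [-0.407  -0.9134  0.0003] [ 0.1728 -5.3858  3.8596] 0.15759091258027158 15.3
```

View pics/f.png

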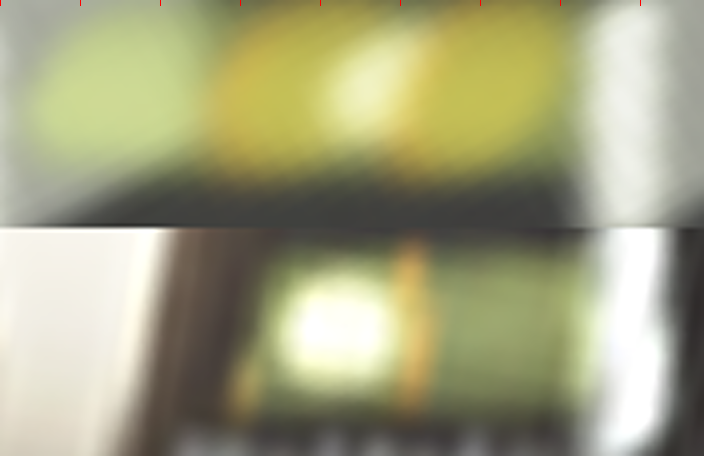

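Top half: rings at about columns 240 and 412, so the middle is near 326, and the bubble centre is near 336, about +1.2 mm. The scene half is oblique and agrees with near-centred once parallax is counted. I'll turn a touch more, then release.

Request:
{"fn": "drive_tool", "kwargs": {
  "rows": [
    [0,0,0,0.5,0,0,0.1],
    [0,0,0,0,0,0,0],
    [0,0,0,0,0,0,0],
    [50,0,0,0,0,0,0],
    [50,0,0,0,0,0,0]
  ]
}}

```text
time_s: 15.72
tcp_pos: [0.5662, -0.1684, 0.1105]
ee_rot: [[-0.315, -0.949, -0.002], [-0.949, 0.315, 0.002], [-0.001, 0.002, -1.0]]
wrist_force: [-0.6, -0.4, -0.0]
gripper_width: 0.236
gripper_force: 0.0
```

Request:
{"fn": "drive_tool", "kwargs": {
  "rows": [
    [50,0,0,0,0,0,0],
    [50,0,0,0,0,0,0],
    [50,0,0,0,0,0,0],
    [50,0,0,0,0,0,0],
    [50,0,0,0,0,0,0]
  ]
}}

```text
time_s: 16.13
tcp_pos: [0.5668, -0.1692, 0.1112]
ee_rot: [[-0.314, -0.95, -0.0], [-0.95, 0.314, 0.0], [-0.0, 0.0, -1.0]]
wrist_force: [-0.1, -0.3, -0.0]
gripper_width: 0.486
gripper_force: 0.0
```

Request:
{"fn": "drive_tool", "kwargs": {
  "rows": [
    [50,0,0,10,0,0,0],
    [50,0,0,20,0,0,0],
    [50,0,0,30,0,0,0],
    [50,0,0,10,0,0,0],
    [50,0,0,0,0,0,0]
  ]
}}

```text
time_s: 16.55
tcp_pos: [0.5689, -0.1697, 0.1856]
ee_rot: [[-0.313, -0.95, 0.008], [-0.95, 0.313, -0.001], [-0.002, -0.008, -1.0]]
wrist_force: [0.3, 0.7, 0.5]
gripper_width: 0.497
gripper_force: 0.0
```

Request:
{"fn": "drive_tool", "kwargs": {
  "rows": [
    [0,0,0,0,0,0,0],
    [0,0,0,0,0,0,0],
    [0,0,0,0,0,0,0],
    [0,0,0,0,0,0,0],
    [0,0,0,0,0,0,0]
  ]
}}

```text
time_s: 16.97
tcp_pos: [0.5664, -0.1693, 0.1803]
ee_rot: [[-0.314, -0.95, -0.002], [-0.95, 0.314, 0.0], [0.0, 0.002, -1.0]]
wrist_force: [0.1, -0.0, 0.2]
gripper_width: 0.204
gripper_force: 0.0
```

Request:
{"fn": "drive_tool", "kwargs": {
  "rows": [
    [0,0,0,0,0,0,0],
    [0,0,0,0,0,0,0],
    [0,0,0,0,0,0,0],
    [0,0,0,0,0,0,0],
    [0,0,0,0,0,0,0]
  ]
}}

```text
time_s: 17.38
tcp_pos: [0.5668, -0.1693, 0.1813]
ee_rot: [[-0.314, -0.95, -0.0], [-0.95, 0.314, 0.0], [-0.0, 0.0, -1.0]]
wrist_force: [0.2, 0.0, -0.9]
gripper_width: 0.004
gripper_force: 0.0
```

```bash
python3 look.py g.png
# reference: same measure on the level lying on the table at the start (b.png, a.png)
python3 - <<'E'
from h import *
p=capture("top"); q=capture("scene")
out=[]
for f,p in (("a",q),("b",p)):
    I=cv2.imread(f"pics/{f}.png").astype(np.float32)
    th=np.radians(15.4); ax=np.array([np.cos(th),np.sin(th),0]); sd=np.array([-ax[1],ax[0],0])
    s=np.arange(-40,48,.5); t=np.arange(-14,14.1,.5); c=np.array([.434,.3155,.036])+.058*ax
    g=np.array([[proj(p,c+a/1000*ax+b/1000*sd) for a in s] for b in t],np.float32)
    out.append(cv2.remap(I,g[...,0].copy(),g[...,1].copy(),cv2.INTER_CUBIC))
R=cv2.resize(np.clip(np.vstack(out),0,255).astype(np.uint8),(352,228))
G=cv2.resize(cv2.imread("pics/g.png"),(704,372))
cv2.imwrite("pics/g2.png",np.vstack([G,np.hstack([R,np.zeros_like(R)])]))
E
```

```text
slope 0.0031369315797607172
slope 0.0021191057911686796
scene [187 166 156 152 151 150 151 151 150 149 146 137 122 105  92  87  87  89
  96 114 140 165 178 174 152 121  97  88  87  88  88  88  88  89  92 104
 139 189 226 236 228 201 171 158]
top [147 134 145 163 174 174 173 174 176 180 181 181 136  81  62  61  84 127
 185 230 232 229 223 211 158 106 102 102 104 102 103 104 103 101  98  98
 129 186 234 259 258 222 120  50]
[-40. -38. -36. -34. -32. -30. -28. -26. -24. -22. -20. -18. -16. -14.
 -12. -10.  -8.  -6.  -4.  -2.   0.   2.   4.   6.   8.  10.  12.  14.
  16.  18.  20.  22.  24.  26.  28.  30.  32.  34.  36.  38.  40.  42.
  44.  46.]
[ 0.5668 -0.1693  0.1814] [-0.3136 -0.9495 -0.    ] [0.0168 0.3167 0.2248] 0.00917979890222593 17.8833
```

View pics/g2.png

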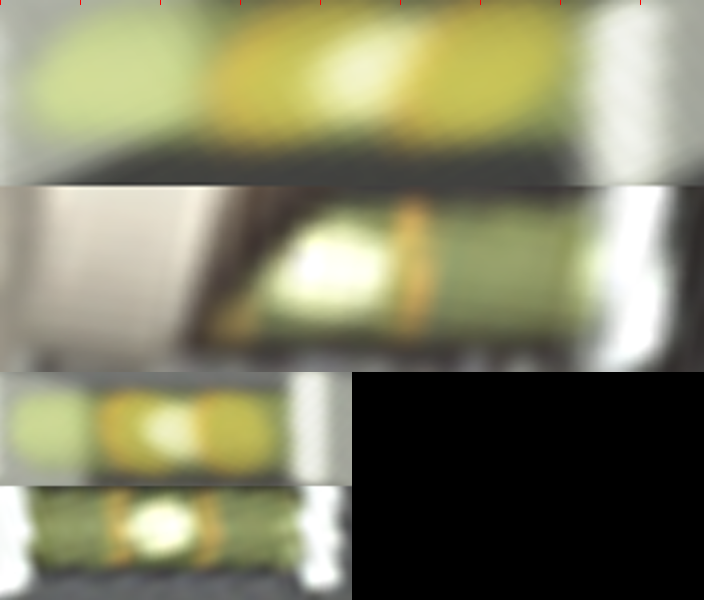

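Nut released. Top view: right ring 413, bubble about 329, so about +0.7 mm. The start picture of the level flat on the table shows the same ring–bubble spacing in both views, so the bubble is centred. Now I'll press.

Request:
{"fn": "drive_tool", "kwargs": {
  "rows": [
    [0,6,30,0,0,0,0],
    [0,6,32,0,0,0,0],
    [0,6,32,0,0,0,0],
    [0,6,32,0,0,0,0],
    [0,6,32,0,0,0,0]
  ]
}}

```text
time_s: 18.4
tcp_pos: [0.5969, -0.0099, 0.1815]
ee_rot: [[-0.314, -0.949, 0.0], [-0.949, 0.314, 0.0], [-0.0, -0.0, -1.0]]
wrist_force: [0.5, -1.2, -0.0]
gripper_width: 0.005
gripper_force: 0.0
```

Request:
{"fn": "drive_tool", "kwargs": {
  "rows": [
    [0,6,31,0,0,0,0],
    [0,0,0,-15,0,0,0],
    [0,0,0,-15,0,0,0],
    [0,0,0,-6,0,0,0],
    [0,0,0,0,0,0,0]
  ]
}}

```text
time_s: 18.82
tcp_pos: [0.6017, 0.0195, 0.1435]
ee_rot: [[-0.314, -0.95, -0.004], [-0.95, 0.314, -0.001], [0.002, 0.003, -1.0]]
wrist_force: [0.7, 0.1, -0.5]
gripper_width: 0.004
gripper_force: 0.0
```

Request:
{"fn": "drive_tool", "kwargs": {
  "rows": [
    [0,0,0,-2,0,0,0],
    [0,0,0,0,0,0,0],
    [0,0,0,0,0,0,0]
  ]
}}

```text
time_s: 19.07
tcp_pos: [0.6033, 0.0193, 0.1442]
ee_rot: [[-0.314, -0.949, 0.002], [-0.949, 0.314, 0.0], [-0.001, -0.001, -1.0]]
wrist_force: [0.7, 1.0, 0.7]
gripper_width: 0.004
gripper_force: 0.0
```

Request:
{"fn": "drive_tool", "kwargs": {
  "rows": [
    [0,0,0,-2,0,0,0],
    [0,0,0,0,0,0,0],
    [0,0,0,0,0,0,0]
  ]
}}

```text
time_s: 19.32
tcp_pos: [0.6028, 0.0195, 0.1416]
ee_rot: [[-0.314, -0.949, 0.0], [-0.949, 0.314, 0.0], [-0.0, -0.0, -1.0]]
wrist_force: [1.1, 0.1, 0.5]
gripper_width: 0.007
gripper_force: 0.0
```

Request:
{"fn": "drive_tool", "kwargs": {
  "rows": [
    [0,0,0,-2,0,0,0],
    [0,0,0,0,0,0,0],
    [0,0,0,0,0,0,0]
  ]
}}

```text
time_s: 19.57
tcp_pos: [0.6027, 0.0196, 0.1392]
ee_rot: [[-0.314, -0.95, -0.0], [-0.95, 0.314, -0.0], [0.0, 0.0, -1.0]]
wrist_force: [0.1, 0.4, -0.2]
gripper_width: 0.004
gripper_force: 0.0
```

Request:
{"fn": "drive_tool", "kwargs": {
  "rows": [
    [0,0,0,-1,0,0,0],
    [0,0,0,0,0,0,0],
    [0,0,0,0,0,0,0]
  ]
}}

```text
time_s: 19.82
tcp_pos: [0.6028, 0.0197, 0.1383]
ee_rot: [[-0.313, -0.95, -0.0], [-0.95, 0.313, -0.0], [0.0, 0.0, -1.0]]
wrist_force: [0.6, 0.0, -0.2]
gripper_width: 0.002
gripper_force: 0.0
```

Request:
{"fn": "drive_tool", "kwargs": {
  "rows": [
    [0,0,0,-1,0,0,0],
    [0,0,0,0,0,0,0],
    [0,0,0,0,0,0,0]
  ]
}}

```text
time_s: 20.07
tcp_pos: [0.603, 0.0196, 0.138]
ee_rot: [[-0.313, -0.95, 0.001], [-0.95, 0.313, -0.0], [-0.0, -0.001, -1.0]]
wrist_force: [-2.9, -0.5, 2.7]
gripper_width: 0.007
gripper_force: 2.1
```

Request:
{"fn": "drive_tool", "kwargs": {
  "rows": [
    [0,0,0,-1,0,0,0],
    [0,0,0,0,0,0,0],
    [0,0,0,0,0,0,0],
    [0,0,0,0,0,0,0]
  ]
}}

```text
time_s: 20.4
tcp_pos: [0.6031, 0.0196, 0.1379]
ee_rot: [[-0.313, -0.95, 0.001], [-0.95, 0.313, -0.0], [-0.0, -0.001, -1.0]]
wrist_force: [-3.2, -0.0, 7.9]
gripper_width: 0.009
gripper_force: 4.0
```

Request:
{"fn": "drive_tool", "kwargs": {
  "rows": [
    [0,0,0,-0.5,0,0,0],
    [0,0,0,0,0,0,0],
    [0,0,0,0,0,0,0],
    [0,0,0,0,0,0,0],
    [0,0,0,0,0,0,0]
  ]
}}

```text
time_s: 20.82
tcp_pos: [0.6031, 0.0195, 0.1378]
ee_rot: [[-0.313, -0.95, 0.002], [-0.95, 0.313, -0.0], [-0.0, -0.002, -1.0]]
wrist_force: [-2.3, -0.6, 9.7]
gripper_width: 0.004
gripper_force: 4.8
```

Request:
{"fn": "drive_tool", "kwargs": {
  "rows": [
    [0,0,0,0,0,0,0],
    [0,0,0,0,0,0,0],
    [0,0,0,0,0,0,0],
    [0,0,0,0,0,0,0],
    [0,0,0,0,0,0,0]
  ]
}}

```text
time_s: 21.23
tcp_pos: [0.6031, 0.0196, 0.1378]
ee_rot: [[-0.313, -0.95, 0.002], [-0.95, 0.313, -0.0], [-0.0, -0.002, -1.0]]
wrist_force: [-2.6, 0.2, 9.3]
gripper_width: 0.005
gripper_force: 4.8
```

Request:
{"fn": "drive_tool", "kwargs": {
  "rows": [
    [0,0,0,0,0,0,0],
    [0,0,0,0,0,0,0],
    [0,0,0,0,0,0,0],
    [0,0,0,0,0,0,0],
    [0,0,0,0,0,0,0]
  ]
}}

```text
time_s: 21.65
tcp_pos: [0.6031, 0.0196, 0.1378]
ee_rot: [[-0.313, -0.95, 0.002], [-0.95, 0.313, -0.0], [-0.0, -0.002, -1.0]]
wrist_force: [-2.4, 0.1, 9.5]
gripper_width: 0.007
gripper_force: 4.8
```

Request:
{"fn": "drive_tool", "kwargs": {
  "rows": [
    [0,0,0,0,0,0,0],
    [0,0,0,0,0,0,0],
    [0,0,0,0,0,0,0],
    [0,0,0,0,0,0,0],
    [0,0,0,0,0,0,0]
  ]
}}

```text
time_s: 22.07
tcp_pos: [0.6031, 0.0195, 0.1378]
ee_rot: [[-0.313, -0.95, 0.002], [-0.95, 0.313, -0.0], [-0.0, -0.002, -1.0]]
wrist_force: [-3.6, -0.0, 9.0]
gripper_width: 0.006
gripper_force: 4.8
```

```bash
python3 look.py i.png; python3 -c "
from h import *
a=capture('scene')
A=cv2.cvtColor(cv2.resize(a['frame'][170:310,190:350],(457,400)),cv2.COLOR_RGB2BGR)
B=cv2.resize(cv2.imread('pics/i.png'),(343,222)); B=np.vstack([B,np.zeros((178,343,3),np.uint8)])
cv2.imwrite('pics/i2.png',np.hstack([A,B]))
"
```

```text
slope 0.004991843255859619
slope 0.0029980822694901537
scene [177 156 147 144 143 142 142 143 143 141 138 131 117 100  86  80  80  81
  85  96 116 141 158 159 142 114  91  82  81  82  82  82  82  84  86  99
 131 180 219 230 220 191 161 149]
top [ 66  70  77  81  79  81  84  83  80  85  98 108 112 112 115 117 119 124
 132 141 148 153 158 163 168 172 178 182 185 188 192 195 198 201 204 206
 208 210 213 214 216 219 221 223]
[-40. -38. -36. -34. -32. -30. -28. -26. -24. -22. -20. -18. -16. -14.
 -12. -10.  -8.  -6.  -4.  -2.   0.   2.   4.   6.   8.  10.  12.  14.
  16.  18.  20.  22.  24.  26.  28.  30.  32.  34.  36.  38.  40.  42.
  44.  46.]
[0.6031 0.0196 0.1378] [-0.313  -0.9498 -0.0002] [-3.3119  0.6686 10.6682] 0.004391154300712507 22.5667
```

View pics/i2.png

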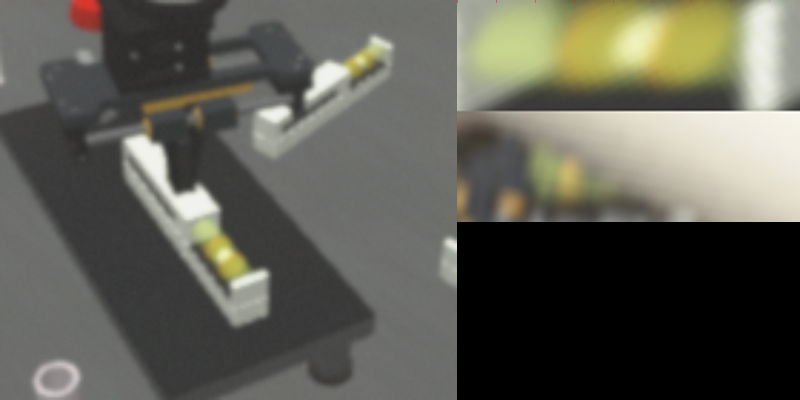

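The picture shows the fingers pressing on the block and the bubble between the rings in the scene strip. The top view of the vial is blocked by the arm. I'll do one numeric check of the offset against the start image, taken when the level lay flat.

```bash
cat > chk.py <<'E'
from h import *
def prof(I,p,c,th,h):
    ax=np.array([np.cos(th),np.sin(th),0]); sd=np.array([-ax[1],ax[0],0])
    o=-np.array(p["R"]).T@np.array(p["t"])-c; k=(o@sd)/o[2]; # shift sideways so strip follows the blob
    s=np.arange(-14,50,.25); out=[]
    for t in np.arange(-3,3.1,.5):
        g=np.array([proj(p,c+np.array([0,0,h])+a/1000*ax+t/1000*sd) for a in s],np.float32)
        out.append(cv2.remap(I,g[None,:,0].copy(),g[None,:,1].copy(),cv2.INTER_CUBIC)[0,:,2])
    y=np.mean(out,0); r=lambda lo,hi:(lambda m,b:(s[m]*np.clip(y[m]-b,0,None)).sum()/np.clip(y[m]-b,0,None).sum())((s>lo)&(s<hi),y[(s>lo)&(s<hi)].min()+12)
    return r(-8,14),r(30,46),(o@ax)/o[2]
ps=[capture("scene") for _ in range(4)]
now=np.mean([p["frame"].astype(np.float32) for p in ps],0); st=cv2.cvtColor(cv2.imread("pics/a.png"),cv2.COLOR_BGR2RGB).astype(np.float32)
for h in (0,.003,.006):
    for n,I,c,d in (("start",st,[.434,.3155,.030],15.4),("now",now,[.6053,.0348,.1035],79.65)):
        th=np.radians(d); cc=np.array(c)+.058*np.array([np.cos(th),np.sin(th),0])
        print(h,n,np.round(prof(I,ps[0],cc,th,h),2))
print(sense()["wrist_force"],sense()["time_s"])
E
python3 chk.py
```

```text
0 start [-2.15 33.33  0.87]
0 now [-0.27 33.43  0.97]
0.003 start [-0.17 35.21  0.87]
0.003 now [ 2.21 35.53  0.97]
0.006 start [ 2.35 38.26  0.87]
0.006 now [ 4.79 38.62  0.97]
[-3.17629192 -0.59907807  9.84535469] 22.8167
```

The offset reads about +1 to +2.5 mm under the press, which leaves too little margin. I'll turn the nut about 0.16 rad more and press again.

Request:
{"fn": "drive_tool", "kwargs": {
  "rows": [
    [0,0,0,10,0,0,0],
    [50,0,0,35,0,0,0],
    [50,-6,-31,0,0,0,0],
    [50,-6,-32,0,0,0,0],
    [50,-6,-32,0,0,0,0]
  ]
}}

```text
time_s: 23.23
tcp_pos: [0.5848, -0.0757, 0.1814]
ee_rot: [[-0.312, -0.95, 0.001], [-0.95, 0.312, 0.001], [-0.001, -0.001, -1.0]]
wrist_force: [0.2, -0.2, -0.4]
gripper_width: 0.226
gripper_force: 0.0
```

Request:
{"fn": "drive_tool", "kwargs": {
  "rows": [
    [50,-6,-32,0,0,0,0],
    [50,-6,-32,0,0,0,0],
    [50,-6,-30,0,0,0,0],
    [50,0,0,0,0,0,0],
    [50,0,0,0,0,0,0]
  ]
}}

```text
time_s: 23.65
tcp_pos: [0.5664, -0.1707, 0.1806]
ee_rot: [[-0.317, -0.949, -0.0], [-0.949, 0.317, 0.0], [-0.0, 0.0, -1.0]]
wrist_force: [0.6, 0.3, -0.4]
gripper_width: 0.487
gripper_force: 0.0
```

Request:
{"fn": "drive_tool", "kwargs": {
  "rows": [
    [50,0,1,-25,0,0,0],
    [50,0,0,-25,0,0,0],
    [50,0,0,-19,0,0,0],
    [50,0,0,0,0,0,0],
    [0,0,0,0,0,0,0]
  ]
}}

```text
time_s: 24.07
tcp_pos: [0.5668, -0.1674, 0.1112]
ee_rot: [[-0.312, -0.95, -0.002], [-0.95, 0.312, -0.0], [0.001, 0.002, -1.0]]
wrist_force: [1.1, -0.4, 0.6]
gripper_width: 0.47
gripper_force: 0.0
```

Request:
{"fn": "drive_tool", "kwargs": {
  "rows": [
    [0,0,0,0,0,0,0],
    [0,0,0,0,0,0,0],
    [0,0,0,0,0,0,0],
    [0,0,0,0,0,0,0],
    [0,0,0,0,0,0,0]
  ]
}}

```text
time_s: 24.48
tcp_pos: [0.5674, -0.1684, 0.1128]
ee_rot: [[-0.314, -0.95, 0.002], [-0.95, 0.314, -0.0], [-0.0, -0.002, -1.0]]
wrist_force: [1.2, -0.3, 1.0]
gripper_width: 0.161
gripper_force: 30.0
```

Request:
{"fn": "drive_tool", "kwargs": {
  "rows": [
    [0,0,0,0,0,0,0],
    [0,0,0,0.4,0,0,0.08],
    [0,0,0,0.4,0,0,0.08],
    [0,0,0,0,0,0,0],
    [0,0,0,0,0,0,0]
  ]
}}

```text
time_s: 24.9
tcp_pos: [0.5673, -0.1683, 0.1132]
ee_rot: [[-0.16, -0.987, 0.001], [-0.987, 0.16, -0.0], [0.0, -0.001, -1.0]]
wrist_force: [0.1, 0.6, 2.2]
gripper_width: 0.161
gripper_force: 30.0
```

Request:
{"fn": "drive_tool", "kwargs": {
  "rows": [
    [50,0,0,0,0,0,0],
    [50,0,0,0,0,0,0],
    [50,0,0,0,0,0,0],
    [50,0,0,0,0,0,0],
    [50,0,0,0,0,0,0]
  ]
}}

```text
time_s: 25.32
tcp_pos: [0.5665, -0.1684, 0.1124]
ee_rot: [[-0.159, -0.987, -0.001], [-0.987, 0.159, 0.0], [0.0, 0.001, -1.0]]
wrist_force: [1.0, 0.2, -0.6]
gripper_width: 0.445
gripper_force: 0.0
```

Request:
{"fn": "drive_tool", "kwargs": {
  "rows": [
    [50,0,0,10,0,0,0],
    [50,0,0,20,0,0,0],
    [50,0,0,30,0,0,0],
    [0,0,0,10,0,0,0],
    [0,0,0,0,0,0,0]
  ]
}}

```text
time_s: 25.73
tcp_pos: [0.5689, -0.1686, 0.1869]
ee_rot: [[-0.158, -0.987, 0.008], [-0.987, 0.158, -0.001], [-0.0, -0.008, -1.0]]
wrist_force: [-1.4, -0.1, -0.4]
gripper_width: 0.422
gripper_force: 0.0
```

Request:
{"fn": "drive_tool", "kwargs": {
  "rows": [
    [0,0,0,0,0,0,0],
    [0,0,0,0,0,0,0],
    [0,0,0,0,0,0,0],
    [0,0,0,0,0,0,0],
    [0,0,0,0,0,0,0]
  ]
}}

```text
time_s: 26.15
tcp_pos: [0.5664, -0.1683, 0.1816]
ee_rot: [[-0.158, -0.987, -0.002], [-0.987, 0.158, 0.0], [0.0, 0.002, -1.0]]
wrist_force: [0.0, 0.4, 0.7]
gripper_width: 0.064
gripper_force: 0.0
```

Request:
{"fn": "drive_tool", "kwargs": {
  "rows": [
    [0,0,0,0,0,0,0],
    [0,0,0,0,0,0,0],
    [0,0,0,0,0,0,0]
  ]
}}

```text
time_s: 26.4
tcp_pos: [0.5668, -0.1683, 0.1824]
ee_rot: [[-0.158, -0.987, -0.0], [-0.987, 0.158, 0.0], [0.0, 0.0, -1.0]]
wrist_force: [-0.7, -0.1, 0.8]
gripper_width: 0.009
gripper_force: 0.0
```

```bash
python3 look.py j.png; python3 chk.py
```

```text
slope 0.0005976036780559739
slope -0.0019068083314405949
scene [186 165 156 153 151 151 152 151 151 150 146 137 122 105  91  87  88  95
 113 141 168 184 185 174 151 121  98  88  87  88  88  88  89  90  92 103
 137 187 226 236 229 204 173 158]
top [158 140 135 151 174 176 176 176 177 179 183 187 163 125  82  56  70 106
 172 226 230 233 210 162 120 101 105 105 103 103 103 103 103 102  99  98
 121 169 225 257 261 237 137  54]
[-40. -38. -36. -34. -32. -30. -28. -26. -24. -22. -20. -18. -16. -14.
 -12. -10.  -8.  -6.  -4.  -2.   0.   2.   4.   6.   8.  10.  12.  14.
  16.  18.  20.  22.  24.  26.  28.  30.  32.  34.  36.  38.  40.  42.
  44.  46.]
[ 0.5668 -0.1684  0.1827] [-0.1584 -0.9874  0.    ] [-0.4471 -0.743  -0.0515] 0.007209181676623873 26.9
0 start [-2.15 33.33  0.87]
0 now [-1.53 33.55  0.97]
0.003 start [-0.17 35.21  0.87]
0.003 now [ 0.57 35.65  0.97]
0.006 start [ 2.35 38.26  0.87]
0.006 now [ 3.23 38.7   0.97]
[ 0.37228177 -0.83556646 -0.56088482] 27.1
```

View pics/j.png

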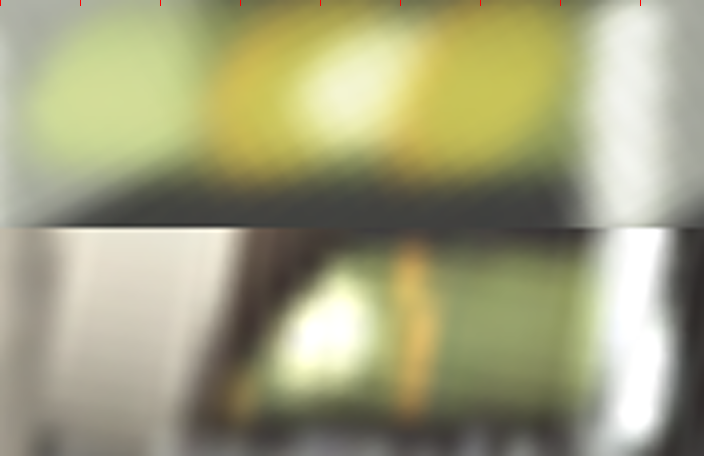

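The top strip shows the bubble's right edge near 378 with the ring at 413, about −0.5 mm. The scene check gives about +1, so it is centred. Pressing again.

Request:
{"fn": "drive_tool", "kwargs": {
  "rows": [
    [0,6,30,0,0,0,0],
    [0,6,32,0,0,0,0],
    [0,6,32,0,0,0,0],
    [0,6,32,0,0,0,0],
    [0,6,32,0,0,0,0]
  ]
}}

```text
time_s: 27.52
tcp_pos: [0.5969, -0.0089, 0.1828]
ee_rot: [[-0.159, -0.987, 0.0], [-0.987, 0.159, 0.0], [-0.0, -0.0, -1.0]]
wrist_force: [0.3, -0.2, 0.2]
gripper_width: 0.005
gripper_force: 0.0
```

Request:
{"fn": "drive_tool", "kwargs": {
  "rows": [
    [0,6,30,0,0,0,0],
    [0,0,0,-18,0,0,0],
    [0,0,0,-18,0,0,0],
    [0,0,0,-6,0,0,0],
    [0,0,0,0,0,0,0]
  ]
}}

```text
time_s: 27.93
tcp_pos: [0.6023, 0.0198, 0.1396]
ee_rot: [[-0.158, -0.987, -0.002], [-0.987, 0.158, -0.001], [0.001, 0.002, -1.0]]
wrist_force: [0.3, 0.6, 1.3]
gripper_width: 0.008
gripper_force: 0.0
```

Request:
{"fn": "drive_tool", "kwargs": {
  "rows": [
    [0,0,0,-1,0,0,0],
    [0,0,0,-1,0,0,0],
    [0,0,0,0,0,0,0],
    [0,0,0,0,0,0,0]
  ]
}}

```text
time_s: 28.27
tcp_pos: [0.603, 0.0193, 0.1392]
ee_rot: [[-0.159, -0.987, 0.001], [-0.987, 0.159, 0.0], [-0.0, -0.001, -1.0]]
wrist_force: [0.4, -0.3, -0.0]
gripper_width: 0.004
gripper_force: 0.0
```

Request:
{"fn": "drive_tool", "kwargs": {
  "rows": [
    [0,0,0,-1,0,0,0],
    [0,0,0,0,0,0,0],
    [0,0,0,0,0,0,0]
  ]
}}

```text
time_s: 28.52
tcp_pos: [0.6032, 0.0194, 0.1384]
ee_rot: [[-0.158, -0.987, 0.001], [-0.987, 0.158, -0.0], [0.0, -0.001, -1.0]]
wrist_force: [-0.4, -1.1, 4.0]
gripper_width: 0.005
gripper_force: 1.5
```

Request:
{"fn": "drive_tool", "kwargs": {
  "rows": [
    [0,0,0,-1.2,0,0,0],
    [0,0,0,0,0,0,0],
    [0,0,0,0,0,0,0],
    [0,0,0,0,0,0,0]
  ]
}}

```text
time_s: 28.85
tcp_pos: [0.6033, 0.0194, 0.1382]
ee_rot: [[-0.158, -0.987, 0.002], [-0.987, 0.158, -0.001], [0.0, -0.002, -1.0]]
wrist_force: [-2.3, -1.0, 7.0]
gripper_width: 0.003
gripper_force: 3.9
```

Request:
{"fn": "drive_tool", "kwargs": {
  "rows": [
    [0,0,0,0,0,0,0],
    [0,0,0,0,0,0,0],
    [0,0,0,0,0,0,0],
    [0,0,0,0,0,0,0]
  ]
}}

```text
time_s: 29.18
tcp_pos: [0.6033, 0.0194, 0.1382]
ee_rot: [[-0.158, -0.987, 0.002], [-0.987, 0.158, -0.001], [0.0, -0.002, -1.0]]
wrist_force: [-2.6, -1.2, 7.1]
gripper_width: 0.001
gripper_force: 3.9
```

Request:
{"fn": "drive_tool", "kwargs": {
  "rows": [
    [0,0,0,-0.8,0,0,0],
    [0,0,0,0,0,0,0],
    [0,0,0,0,0,0,0],
    [0,0,0,0,0,0,0]
  ]
}}

```text
time_s: 29.52
tcp_pos: [0.6033, 0.0193, 0.1381]
ee_rot: [[-0.157, -0.988, 0.002], [-0.988, 0.157, -0.001], [0.0, -0.002, -1.0]]
wrist_force: [-2.8, -1.1, 10.3]
gripper_width: 0.007
gripper_force: 5.3
```

Request:
{"fn": "drive_tool", "kwargs": {
  "rows": [
    [0,0,0,0,0,0,0],
    [0,0,0,0,0,0,0],
    [0,0,0,0,0,0,0],
    [0,0,0,0,0,0,0],
    [0,0,0,0,0,0,0]
  ]
}}

```text
time_s: 29.93
tcp_pos: [0.6033, 0.0193, 0.1381]
ee_rot: [[-0.158, -0.988, 0.002], [-0.988, 0.158, -0.001], [0.0, -0.002, -1.0]]
wrist_force: [-2.9, -0.6, 10.5]
gripper_width: 0.006
gripper_force: 5.3
```

Request:
{"fn": "drive_tool", "kwargs": {
  "rows": [
    [0,0,0,0,0,0,0],
    [0,0,0,0,0,0,0],
    [0,0,0,0,0,0,0],
    [0,0,0,0,0,0,0],
    [0,0,0,0,0,0,0]
  ]
}}

```text
time_s: 30.35
tcp_pos: [0.6033, 0.0193, 0.1381]
ee_rot: [[-0.157, -0.988, 0.002], [-0.988, 0.157, -0.001], [0.0, -0.002, -1.0]]
wrist_force: [-2.8, -1.6, 10.6]
gripper_width: 0.003
gripper_force: 5.3
```

Request:
{"fn": "drive_tool", "kwargs": {
  "rows": [
    [0,0,0,0,0,0,0],
    [0,0,0,0,0,0,0],
    [0,0,0,0,0,0,0],
    [0,0,0,0,0,0,0],
    [0,0,0,0,0,0,0]
  ]
}}

```text
time_s: 30.77
tcp_pos: [0.6033, 0.0193, 0.1381]
ee_rot: [[-0.158, -0.988, 0.002], [-0.988, 0.158, -0.001], [0.0, -0.002, -1.0]]
wrist_force: [-3.2, -0.2, 10.1]
gripper_width: 0.002
gripper_force: 5.3
```

```bash
python3 chk.py
```

```text
0 start [-2.15 33.33  0.87]
0 now [-0.98 33.49  0.97]
0.003 start [-0.17 35.21  0.87]
0.003 now [ 1.39 35.61  0.97]
0.006 start [ 2.35 38.26  0.87]
0.006 now [ 4.01 38.69  0.97]
[-3.2186241  -0.3993438  10.51936356] 30.9667
```

```bash
python3 -c "
from station import finish_job; print(finish_job())"
```

```text
the job is handed in; nothing more can be done
None
```

I handed the job in at about 31 s: the level stands released on the deck, the nut is turned until the bubble is centred (estimated 0 to +1.7 mm off the middle while pressing), and the fingers are still pressing on top with about 10.5 N.

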